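# Seat the photocell and hold the lamp over it

### The job

Set the white photocell cassette into the rectangular recess of the aluminium test fixture and press it in until it is flush. Then take the hand lamp by its grip block, lift it over the bottles in the caddy, and finish still holding it upright and still over the cell, centred on it and squared to it, its lower rim hovering about a centimetre above the fixture's top face: the lamp must never touch the cell or the fixture, and you do not let go. Leave the bottles and everything else on the bench where they are.

Things in the scene. Friction and masses are not known exactly. Their poses are not given: they have to be found in the camera images.
- cell_center (a point): Centre (half-way up) of the loose photocell cassette: a flat white plastic tile 60 (x) x 40 (y) x 15 (z) mm with a black window on top, about 50 g, lying flat on the bench between the fixture and the robot. x along its length, z up.
- recess (a point): Centre of the mouth of the recess, level with the top face of the test fixture: a fixed aluminium block 124 (x) x 84 (y) x 20 high. The recess is rectangular, 62.4 (x) x 42.4 (y), 15 deep, so the cassette has 1.2 mm play on every side, either end first, and lies flush with the block's top (its centre then 7.5 below this point). Two brass posts 8 across stand 10 above the top face at x = +52, y = +-26 from here. x along the recess's length, z up.
- fixture: The fixed aluminium test fixture described under recess; origin under its centre, on the bench.
- cell: The photocell cassette; origin at the centre of its underside.
- lamp_center (a point): Centre (half-way up, 40 above its lower rim) of the loose hand lamp, 220 g, 80 high, standing on the bench on the other side of the caddy from the fixture: a grey rectangular hood 70 (x) x 50 (y) x 37 high, open below, with a black upright grip block 44 (x) x 28 (y) x 43 high centred on top (from 37 to 80 above the lower rim). x along its length, z up.
- lamp: The hand lamp; origin at the centre of its lower rim.
- caddy_mid (a point): Centre of the underside of the fixed grey bottle caddy: a tray 270 (x) x 74 (y) x 35 high, its long side pointing away from the robot, divided into four compartments with a loose capped bottle in each; the tallest cap is 120 above the bench. It stands between the lamp and the fixture.
- caddy: The fixed bottle caddy; origin as caddy_mid.
- meter: Red multimeter 88 x 150 x 46, lying flat just beyond the fixture; origin under its centre, long along y. Not part of the job; to be left alone.
- beaker: Empty glass beaker, 68 across, 85 high, just beyond the lamp; origin at the centre of its underside. Not part of the job; to be left alone.
- weight: Brass balance weight with a knob, 38 across, 53 high, between the lamp and the robot; origin at the centre of its underside. Not part of the job; to be left alone.
- flask: Clear capped bottle, 72 across, 160 high, out on the left; origin at the centre of its underside. Not part of the job; to be left alone.
- pot: White screw-lid jar, 60 across, 70 high, out on the right; origin at the centre of its underside. Not part of the job; to be left alone.
- bottle0: Capped amber bottle 52 across, 110 high, standing in compartment 0 of the caddy (0 is nearest the robot), its foot 5 above the bench; origin at the centre of its underside. Not part of the job; to be left alone.
- bottle1: Capped white bottle 50 across, 115 high, standing in compartment 1 of the caddy (0 is nearest the robot), its foot 5 above the bench; origin at the centre of its underside. Not part of the job; to be left alone.
- bottle2: Capped clear glass jar 54 across, 100 high, standing in compartment 2 of the caddy (0 is nearest the robot), its foot 5 above the bench; origin at the centre of its underside. Not part of the job; to be left alone.
- bottle3: Capped amber bottle 52 across, 110 high, standing in compartment 3 of the caddy (0 is nearest the robot), its foot 5 above the bench; origin at the centre of its underside. Not part of the job; to be left alone.
Mind the look-alikes: they are no part of the job. Of the things like the cell, leave any that is pink, red or yellow; of the rest the larger one is meant.

How it is judged:
On the way, in this order (a step that is already met when the one before it is completed fails the run):
1. the cassette lies flush in the recess of the fixture (horizontal distance between cell_center and recess below 0.003 m and z of cell_center in the frame of recess below -0.0055 m and angle between the x axis of cell_center and the x axis of recess, either way round below 0.06 rad and angle between cell_center's own z axis and vertical below 0.05 rad), for 0.2 s.
2. the lamp passes above the bottle caddy (height (world z) of lamp_center above 0.155 m and y of lamp_center in the frame of caddy_mid between -0.04 and 0.04 m and x of lamp_center in the frame of caddy_mid between -0.16 and 0.16 m), for 0.05 s.
At the end, for the whole second after the job is handed in: Cassette flush in the recess (2 mm in height, 3 mm sideways, 0.06 rad); lamp held in the fingers, still, upright within 0.1 rad, over the recess within 8 mm and square within 0.12 rad (either way round), its rim 3 to 20 mm above the fixture top, touching neither (all of step 1 and z of lamp_center in the frame of recess between 0.043 and 0.06 m and horizontal distance between lamp_center and recess below 0.008 m and angle between the x axis of lamp_center and the x axis of recess, either way round below 0.12 rad and angle between lamp_center's own z axis and vertical below 0.1 rad and contact force between the fingers and lamp above 1 N and contact force between lamp and cell below 0.1 N and contact force between lamp and fixture below 0.1 N and linear speed of lamp below 0.02 m/s); the arm keeps its last pose, push and grip.
It fails at once if a bottle or jar in the caddy was knocked or shifted by more than 25 mm (distance of any of bottle0, bottle1, bottle2, bottle3 from where it was at the start of the episode above 0.025 m).
It fails at once if another thing on the bench was knocked or shifted by more than 25 mm (distance of any of meter, beaker, weight, flask, pot from where it was at the start of the episode above 0.025 m).
It fails at once if the lamp touched the cell or the fixture (contact force between lamp and cell above 0.3 N or contact force between lamp and fixture above 0.3 N).
It also fails if it takes over 64 s, if anything falls off the work surface, if the arm or the gripper's body presses on something with over 40 N, if the wrist force passes 120 N, or if a joint passes its speed limit or range.

### The arm

A 7-joint arm with a two-finger parallel gripper is mounted at the origin on the work surface. World frame = base frame: x ahead of the robot, y to its left, z up, the work surface at z = 0. Lengths are in m, angles in rad, forces in N, time in s.
With the tool pointing down it reaches from about 0.35 to 0.9 m from the base axis. Payload 8.1 kg.
Tool frame: the origin (TCP) lies midway between the tips of the shut fingers; the grasp point (between the pads) lies 19 mm behind it; z points along the fingers, y is the line along which they close (so a half turn about z gives the same grasp; the last joint's range is limited). The gripper opens to 92 mm and grips with 3 to 60 N. Pads are 19 mm wide; open, the fingers measure 130 mm over their backs; the gripper's body (75 mm by 190 mm) begins 47 mm behind the grasp point.
Start: joints at [-1.217, 0.434, 0.025, 1.573, -0.012, 1.134, -0.075], TCP at [0.276, 0.561, 0.227] pointing down, gripper open.
Joint ranges: [-2.62, 2.62], [-0.44, 2.09], [-1.27, 1.32], [0.08, 2.57], [-1.32, 4.46], [0.12, 2], [-2.74, 2.74]. Speed limits (rad/s): [2.22, 2.22, 3.01, 3.01, 3.14, 3.14, 3.14].

### API

Orientations are given as a rotation vector (axis times angle).
In Python, from cell import arm gives the robot as it stands.
- The arm moves only by the tool move_arm, never from a script. Its argument "motion" is a list of rows, each an object of numbers: "tx", "ty", "tz": the shift along the tool's x, y, z normalised to -1 to 1, where 1 is 1000 mm; "twist": the turn about the tool's z normalised to -1 to 1, where 1 is pi/2 rad. In form: [{"tx": .., "ty": .., "tz": .., "twist": ..}, ...]. A call has 1 to 12 rows; each row shifts and turns the commanded pose from where the row before left it, along the tool's axes as they then stand; what a row does not reach is not made up. A row lasts 1/10 s, in which the tool goes at most 50 mm and 8.59 degrees, less where a joint would pass 70% of its speed; a pose out of reach is approached as far as the arm can. A call with a number of a shift or a turn outside -1 to 1 is refused whole. A call with a gripper value outside its range is refused whole. "gripper" is the gripper's target within -1 to 1 (shut at 1, half-way at 0, fully open at -1), set as the call begins (left out, the last holds). The fingers move at their own pace and stop on an object; "squeeze" is the grip in N (left out, the last holds). Time passes only in rows, so rows that do not move let the fingers close. It gives the time, the measured TCP pose, the force, the opening and the grip force at its end, in the units of the state.
- arm.observe(): the state, without advancing time (a new reading comes with each control period).
- arm.get_image(name): name is "scene" or "side" or "wrist"; returns the picture (420x560x3 uint8, red, green, blue); there is no depth.
- arm.calibration(name): a dict with "K" (3x3 intrinsics, pixels), "T" (4x4, takes a point from camera to world coordinates). Camera axes: x right, y down, z forward; pixel columns grow to the right and rows downward; lengths in m; the calibration is good to about 2 mm. A picture is of the moment at which its call begins: read the wrist's pose just before it. calibration takes no time and is no camera call; for the wrist camera it gives the pose at the moment of the call.
- arm.sign_off(): hands the job in; it is judged then, once.
Trained networks look in the newest picture that a camera, given by its name, has taken for a name from the list of things; names that differ only in an ending like _2 or _b are one class to them, and where a whole thing is asked for, a point or a joint stands for the part that bears it (a point fixed in the world has none). Each returns a list of dicts, best first, with "conf" (0 to 1); they miss things now and then, are a little off and sometimes report something else, mostly with a low value. They report only what shows in the picture. A call takes as long as a camera call. They do not tell look-alikes from the thing itself.
- arm.look_for(camera, query): "point" ([column, row] as shares, 0 to 1, of the picture: columns of its width, rows of its height, amid what is visible of it).
- arm.regions_of(camera, query): "region" (420x560 bool, what is visible of it) and "point" ([column, row] as shares, 0 to 1, of the picture: columns of its width, rows of its height, amid what is visible of it).
- arm.place_of(camera, query): "point" ([column, row] as shares, 0 to 1, of the picture: columns of its width, rows of its height: a listed point, or the origin of a listed thing).
The state is a dict: "clock": time; "joints": joint angles; "dq": joint speeds; "joint_efforts": joint torques, N m; "position": TCP position; "ee_rot": TCP orientation; "force": force on the tool from outside, world axes, zero at the start; "ft_torque": the same for the moment, N m; "width": opening from 0.0 (shut) to 1.0 (fully open); "gripper_force": force on a finger pad.
Only numpy, scipy, OpenCV 4.12 (cv2) and the standard library are available. Lean on these libraries where they do the work, as an engineer would, in place of code of your own. Each camera call takes 0.05 s, during which the arm holds its last target. There are 200 camera calls.

## Working session

There is one attempt and no reset: what is moved stays moved. The work goes in short steps, Python scripts to look and compute and a tool call to move; the robot and the scene stay as the last step left them, time stands still between calls to the robot, and variables do not carry over. Pictures are saved under pics/ and viewed, at most 10 in all, crops included, and the job is handed in when it is done.

Besides the shell and the picture viewer there is one more tool, called after "Call:" as a command line: name --argument value ..., lists and objects as JSON in quotes. move_arm: Moves the arm, as the interface text tells. Scaled input: -1 to 1 covers 1000 mm each way for a shift and pi/2 rad each way for a turn. Its arguments: {"type":"object","properties":{"motion":{"type":"array","items":{"type":"object","properties":{"tx":{"type":"number"},"ty":{"type":"number"},"tz":{"type":"number"},"twist":{"type":"number"}}}},"gripper":{"type":"number"},"squeeze":{"type":"number"}},"required":["motion"]}

```bash
mkdir -p pics; ls; python3 - <<'E'
from cell import arm
import cv2,numpy as np
s=arm.observe();print(s['clock'],s['position'],s['ee_rot'],s['width'])
ims=[]
for c in("scene","side"):
    im=arm.get_image(c)[:,:,::-1];cv2.imwrite(f"pics/{c}0.png",im)
    k=arm.calibration(c);print(c,k["K"].tolist(),np.round(k["T"],4).tolist())
    for q in("cell_center","recess","lamp_center","caddy_mid"):
        print(q,[(np.round(np.array(d['point'])*[560,420],1).tolist(),round(d['conf'],2)) for d in arm.place_of(c,q)][:4])
E
```

```text
pics
0.0 [0.27548511 0.56042378 0.22594441] [-7.11377274e-01 -3.05976372e+00  2.46700968e-03] 1.0003317546230561
scene [[471.9999732630889, 0.0, 269.01329302027057], [0.0, 471.9999732630889, 213.40316530368344], [0.0, 0.0, 1.0]] [[0.657, 0.6385, -0.4009, 1.1831], [0.7539, -0.5526, 0.3554, -0.5521], [0.0054, -0.5358, -0.8443, 1.3646], [0.0, 0.0, 0.0, 1.0]]
cell_center [([182.5, 240.1], 0.71), ([153.2, 225.9], 0.63), ([154.7, 255.2], 0.62), ([192.2, 206.3], 0.55)]
recess [([207.1, 260.6], 0.62)]
lamp_center [([320.5, 181.7], 0.62)]
caddy_mid [([268.7, 218.1], 0.75)]
side [[530.4639787948604, 0.0, 284.22645089703184], [0.0, 530.4639787948604, 204.83240094940055], [0.0, 0.0, 1.0]] [[0.8061, -0.3818, 0.4521, -0.0618], [-0.5918, -0.5277, 0.6094, -0.856], [0.0059, -0.7588, -0.6514, 0.9462], [0.0, 0.0, 0.0, 1.0]]
cell_center [([298.0, 298.5], 0.9), ([292.6, 252.6], 0.8), ([253.0, 289.9], 0.75), ([278.1, 333.4], 0.7)]
recess [([347.7, 270.1], 0.93), ([155.2, 160.1], 0.6)]
lamp_center [([238.4, 166.1], 0.71)]
caddy_mid [([282.9, 217.3], 0.88), ([272.0, 218.1], 0.72)]
```

View pics/side0.png

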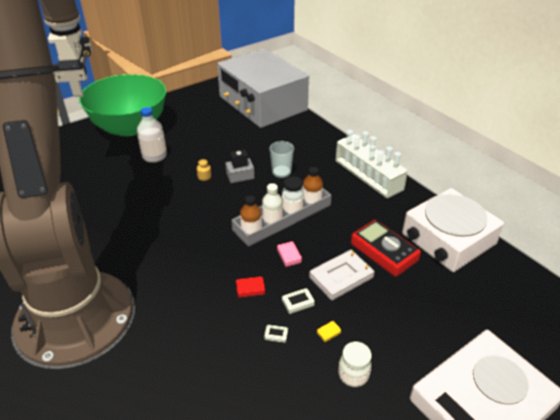

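View pics/scene0.png

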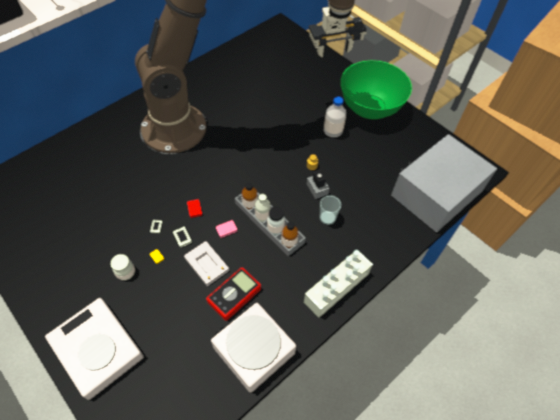

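```bash
cat > h.py <<'E'
from cell import arm
import numpy as np,cv2
from scipy.spatial.transform import Rotation as R
def ray(k,uv,z):
    "pixel(s) -> world points on plane z"
    K,T=np.array(k["K"]),np.array(k["T"]);uv=np.atleast_2d(uv).astype(float)
    d=np.c_[uv,np.ones(len(uv))]@np.linalg.inv(K).T@T[:3,:3].T
    o=T[:3,3];return o+d*((z-o[2])/d[:,2])[:,None]
def proj(k,P):
    K,T=np.array(k["K"]),np.array(k["T"]);p=(np.atleast_2d(P)-T[:3,3])@T[:3,:3]@K.T
    return p[:,:2]/p[:,2:]
def totool(dw):
    "world shift -> tool axes at present pose, mm"
    return R.from_rotvec(arm.observe()['ee_rot']).inv().apply(dw)*1000
E
python3 - <<'E'
from h import *
k={c:arm.calibration(c) for c in("scene","side")}
for c,l in (("scene",[("cell",(182.5,240.1),.0075),("c",(153.2,225.9),.0075),("c",(154.7,255.2),.0075),("c",(192.2,206.3),.0075),("rec",(207.1,260.6),.02),("lamp",(320.5,181.7),.04),("caddy",(268.7,218.1),0)]),
 ("side",[("c",(298,298.5),.0075),("c",(292.6,252.6),.0075),("c",(253,289.9),.0075),("c",(278,333),.0075),("rec",(347.7,270.1),.02),("lamp",(238.4,166),.04),("caddy",(282.9,217.3),0)])):
  for n,p,z in l: print(c,n,np.round(ray(k[c],p,z)[0],4))
E
```

```text
scene cell [ 0.431  -0.2639  0.0075]
scene c [ 0.3225 -0.3062  0.0075]
scene c [ 0.4179 -0.3638  0.0075]
scene c [ 0.3442 -0.1614  0.0075]
scene rec [ 0.5497 -0.251   0.02  ]
scene lamp [0.5728 0.2264 0.04  ]
scene caddy [0.5486 0.0091 0.    ]
side c [ 0.4232 -0.2573  0.0075]
side c [ 0.4998 -0.1353  0.0075]
side c [ 0.3551 -0.1768  0.0075]
side c [ 0.3323 -0.3063  0.0075]
side rec [ 0.5627 -0.2664  0.02  ]
side lamp [0.562  0.2064 0.04  ]
side caddy [ 0.562  -0.0099 -0.    ]
```

The things like the cell, in side-image pixels:
- pink (289,253)
- red (250,287)
- yellow (329,331)
- white (298,300), larger
- white (276,333), smaller

The larger white one fits the description. I'll confirm it with the wrist camera from above.

Call:
move_arm --motion '[{"tx": -0.028, "ty": -0.037, "tz": -0.004}, {"tx": -0.028, "ty": -0.037, "tz": -0.004}, {"tx": -0.028, "ty": -0.037, "tz": -0.004}, {"tx": -0.028, "ty": -0.037, "tz": -0.004}, {"tx": -0.028, "ty": -0.037, "tz": -0.004}, {"tx": -0.028, "ty": -0.037, "tz": -0.004}, {"tx": -0.028, "ty": -0.037, "tz": -0.004}, {"tx": -0.028, "ty": -0.037, "tz": -0.004}, {"tx": -0.028, "ty": -0.037, "tz": -0.004}]' --gripper -1

```text
invalid input
```

Call:
move_arm --motion '[{"tx": -0.028, "ty": -0.037, "tz": -0.004}, {"tx": -0.028, "ty": -0.037, "tz": -0.004}, {"tx": -0.028, "ty": -0.037, "tz": -0.004}, {"tx": -0.028, "ty": -0.037, "tz": -0.004}, {"tx": -0.028, "ty": -0.037, "tz": -0.004}, {"tx": -0.028, "ty": -0.037, "tz": -0.004}, {"tx": -0.028, "ty": -0.037, "tz": -0.004}, {"tx": -0.028, "ty": -0.037, "tz": -0.004}, {"tx": -0.028, "ty": -0.037, "tz": -0.004}]'

```text
invalid input
```

```bash
python3 - <<'E'
from h import *
s=arm.observe();print(s['clock'],s['position'],s['ee_rot'],s['joints'])
k=arm.calibration("wrist")
im=arm.get_image("wrist")[:,:,::-1];cv2.imwrite("pics/w1.png",im)
print(np.round(k["K"],1).tolist(),np.round(k["T"],3).tolist())
for q,z in(("cell_center",.0075),("recess",.02)):
  for d in arm.place_of("wrist",q):
    p=np.array(d['point'])*[560,420];print(q,np.round(p,1),d['conf'],np.round(ray(k,p,z)[0],4))
E
```

```text
0.5 [0.27570307 0.56089651 0.22671254] [ 7.11480678e-01  3.05995987e+00 -2.75444519e-05] [-1.21659112  0.43452276  0.02501117  1.57323943 -0.01160851  1.13399202
 -0.07510353]
[[330.9, 0.0, 276.1], [0.0, 330.9, 210.7], [0.0, 0.0, 1.0]] [[0.441, 0.869, 0.225, 0.214], [0.897, -0.427, -0.11, 0.59], [0.001, 0.25, -0.968, 0.385], [0.0, 0.0, 0.0, 1.0]]
cell_center [250.3 311.4] 0.65 [0.4068 0.4588 0.0075]
```

View pics/w1.png

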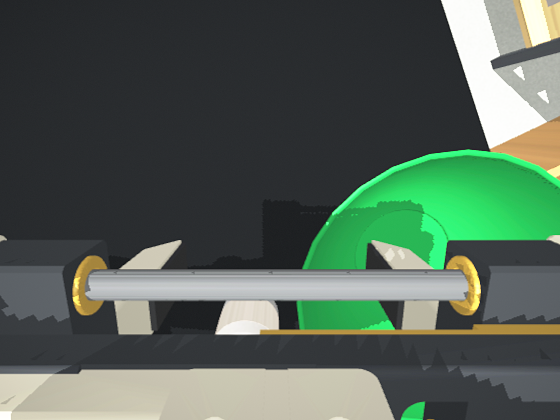

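The wrist view shows only the bowl at the start pose: the arm didn't move because both calls were refused. I'll retry with all four fields in each row.

Call:
move_arm --motion '[{"tx": -0.028, "ty": -0.037, "tz": -0.004, "twist": 0}, {"tx": -0.028, "ty": -0.037, "tz": -0.004, "twist": 0}, {"tx": -0.028, "ty": -0.037, "tz": -0.004, "twist": 0}, {"tx": -0.028, "ty": -0.037, "tz": -0.004, "twist": 0}, {"tx": -0.028, "ty": -0.037, "tz": -0.004, "twist": 0}, {"tx": -0.028, "ty": -0.037, "tz": -0.004, "twist": 0}, {"tx": -0.028, "ty": -0.037, "tz": -0.004, "twist": 0}, {"tx": -0.028, "ty": -0.037, "tz": -0.004, "twist": 0}, {"tx": -0.028, "ty": -0.037, "tz": -0.004, "twist": 0}]' --gripper -1 --squeeze 20

```text
clock: 1.55
position: [0.355, 0.1491, 0.2632]
ee_rot: [0.711, 3.059, 0.002]
force: [1.2, 0.7, -0.2]
width: 0.997
gripper_force: 0.0
```

Call:
move_arm --motion '[{"tx": -0.028, "ty": -0.037, "tz": 0, "twist": 0}, {"tx": -0.028, "ty": -0.037, "tz": 0, "twist": 0}, {"tx": -0.028, "ty": -0.037, "tz": 0, "twist": 0}, {"tx": -0.028, "ty": -0.037, "tz": 0, "twist": 0}, {"tx": -0.028, "ty": -0.037, "tz": 0, "twist": 0}, {"tx": -0.028, "ty": -0.037, "tz": 0, "twist": 0}, {"tx": -0.028, "ty": -0.037, "tz": 0, "twist": 0}, {"tx": -0.028, "ty": -0.037, "tz": 0, "twist": 0}, {"tx": -0.03, "ty": -0.037, "tz": 0, "twist": 0}, {"tx": 0, "ty": 0, "tz": 0, "twist": 0}]'

```text
clock: 2.55
position: [0.4357, -0.2666, 0.2631]
ee_rot: [0.722, 3.056, -0.007]
force: [-1.1, 0.1, -1.2]
width: 1.004
gripper_force: 0.0
```

```bash
cat > look.py <<'E'
from h import *
import sys
name=sys.argv[1]
s=arm.observe();print(s['clock'],s['position'],s['ee_rot'],np.round(s['joints'],2))
k=arm.calibration("wrist")
im=arm.get_image("wrist")[:,:,::-1];cv2.imwrite(f"pics/{name}.png",im)
for q in sys.argv[2:]:
  q,z=q.split(':')
  for i,d in enumerate(arm.regions_of("wrist",q)):
    m=np.array(d['region'],np.uint8);c=max(cv2.findContours(m,0,2)[0],key=cv2.contourArea)
    W=ray(k,c[:,0,:],float(z))[:,:2]*1000
    r=cv2.minAreaRect(W.astype(np.float32))
    print(q,'px',np.round(np.array(d['point'])*[560,420]),round(d['conf'],2),'ctr',np.round(r[0],1),'size',np.round(r[1],1),'ang',round(r[2],1))
  for d in arm.place_of("wrist",q)[:3]:
    p=np.array(d['point'])*[560,420];print('  place',np.round(p,1),round(d['conf'],2),np.round(ray(k,p,float(z))[0]*1000,1))
E
python3 look.py w2 cell_center:.0075 fixture:.02 recess:.02
```

```text
2.55 [ 0.43570698 -0.26657501  0.26305335] [ 0.72219668  3.05594904 -0.00674346] [-0.16  0.24  0.75  1.84 -0.18  1.13  1.76]
cell_center px [332.  79.] 0.91 ctr [ 355.3 -160.8] size [42.6 62.4] ang 63.0
cell_center px [279. 165.] 0.8 ctr [ 420.1 -259.5] size [41.5 62.3] ang 77.2
cell_center px [214. 116.] 0.79 ctr [ 329.5 -300.6] size [31.2 45. ] ang 44.8
cell_center px [396. 172.] 0.73 ctr [ 491.4 -129.5] size [64.9 43.6] ang 74.2
cell_center px [204. 205.] 0.67 ctr [ 423.6 -361.5] size [30.5 42.3] ang 87.4
cell_center px [513.  97.] 0.29 ctr [474.8  25.2] size [107.4  61. ] ang 75.6
  place [213.  115.8] 0.71 [ 331.3 -301.2    7.5]
  place [203.9 208.4] 0.66 [ 426.2 -368.     7.5]
  place [399.6 171.5] 0.63 [ 494.3 -125.2    7.5]
fixture px [318. 236.] 0.72 ctr [ 533.  -256.3] size [ 83.9 100.8] ang 87.0
  place [321.6 250.5] 0.56 [ 541.4 -255.8   20. ]
recess px [318. 241.] 0.88 ctr [ 533.6 -256.1] size [ 85.9 104.2] ang 87.5
recess px [362. 319.] 0.49 ctr [ 646.8 -252. ] size [100.5  42.9] ang 63.5
  place [324.9 256.9] 0.73 [ 551.5 -255.6   20. ]
  place [505.9 179.4] 0.17 [557.6 -16.3  20. ]
```

View pics/w2.png

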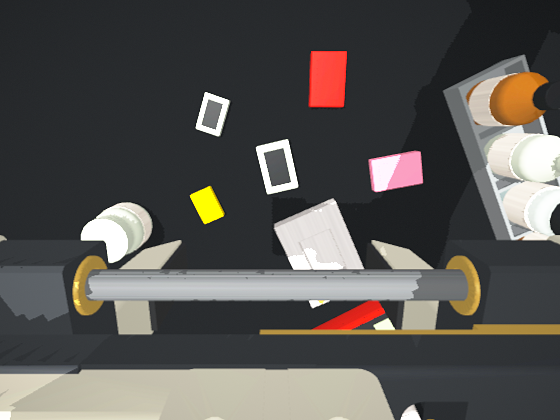

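The cell is at px (279,166), with a footprint of 62x41 mm. The smaller white one at (213,115) measures 45x31 mm, so the large one is the right one. I'll go above it, aligned and lower, for a precise look.

Call:
move_arm --motion '[{"tx": 0.017, "ty": -0.001, "tz": 0.03, "twist": 0}, {"tx": 0, "ty": 0, "tz": 0.04, "twist": -0.08}, {"tx": 0, "ty": 0, "tz": 0.033, "twist": -0.073}, {"tx": 0, "ty": 0, "tz": 0, "twist": 0}, {"tx": 0, "ty": 0, "tz": 0, "twist": 0}]'

```text
clock: 3.4
position: [0.4204, -0.2531, 0.1604]
ee_rot: [-0.344, -3.122, -0.0]
force: [0.2, -0.0, 1.1]
width: 0.999
gripper_force: 0.0
```

```bash
python3 look.py w3 cell_center:.015; python3 -c "
import cv2;i=cv2.imread('pics/w3.png')[60:300,130:450];cv2.imwrite('pics/w3c.png',cv2.resize(i,None,fx=2.5,fy=2.5))"
```

```text
3.4 [ 0.42038591 -0.25309646  0.16041388] [-3.44104130e-01 -3.12224756e+00 -3.09578692e-04] [-0.07  0.33  0.65  2.02 -0.25  0.88  2.06]
cell_center px [361. 106.] 0.85 ctr [ 355.  -163.3] size [42.3 60. ] ang 63.2
cell_center px [274. 197.] 0.84 ctr [ 418.5 -258.7] size [39.2 60.6] ang 77.0
cell_center px [422. 238.] 0.75 ctr [ 488.2 -132. ] size [65.  43.5] ang 74.3
cell_center px [167. 225.] 0.66 ctr [ 421.2 -358.6] size [31.2 42.7] ang 87.8
cell_center px [203. 114.] 0.58 ctr [ 330.  -299.4] size [30.7 44.2] ang 44.8
  place [359.1 109.9] 0.97 [ 357.1 -165.1   15. ]
  place [268.9 199.7] 0.91 [ 418.6 -260.4   15. ]
  place [167.4 228.2] 0.91 [ 424.6 -361.8   15. ]
```

View pics/w3c.png

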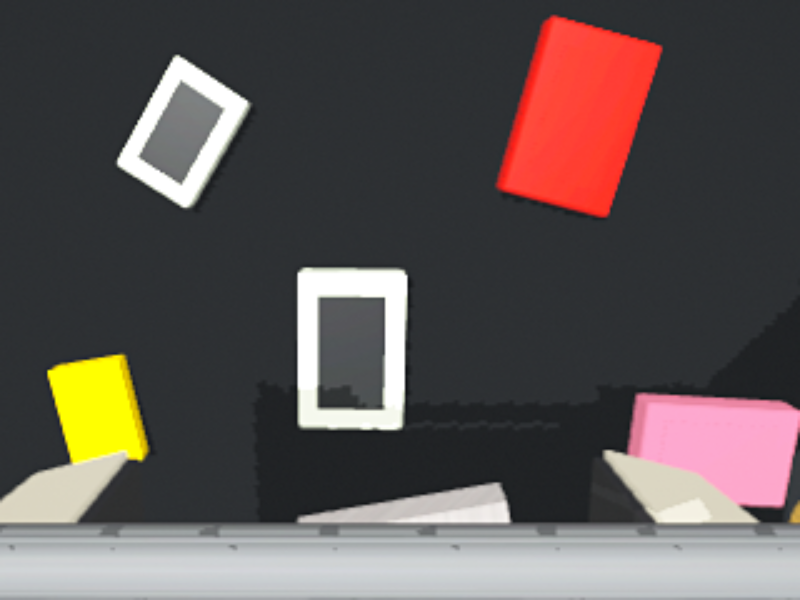

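The crop confirms the target: the white frame with a black window at crop (352,348) is the larger of the two white ones; the smaller is at (183,130). Next, the fixture from the same relative geometry.

Call:
move_arm --motion '[{"tx": -0.043, "ty": 0.008, "tz": -0.005, "twist": 0}, {"tx": -0.042, "ty": 0.008, "tz": 0, "twist": 0}, {"tx": -0.042, "ty": 0.007, "tz": 0, "twist": 0}, {"tx": 0, "ty": 0, "tz": 0, "twist": -0.08}, {"tx": 0, "ty": 0, "tz": 0, "twist": -0.027}, {"tx": 0, "ty": 0, "tz": 0, "twist": 0}]'

```text
clock: 4.15
position: [0.5501, -0.2584, 0.166]
ee_rot: [0.076, 3.139, -0.001]
force: [-0.8, 0.1, 0.1]
width: 0.999
gripper_force: 0.0
```

```bash
python3 look.py w4 fixture:.02 recess:.02; python3 -c "
import cv2;i=cv2.imread('pics/w4.png')[60:300,130:450];cv2.imwrite('pics/w4c.png',cv2.resize(i,None,fx=2.5,fy=2.5,interpolation=0))"
```

```text
4.15 [ 0.55012988 -0.25844285  0.16600852] [ 7.64019498e-02  3.13894690e+00 -1.20032417e-03] [-0.03  0.5   0.56  1.73 -0.31  1.    2.16]
fixture px [279. 192.] 0.71 ctr [ 549.5 -257.7] size [ 84.6 124.3] ang 88.0
  place [276.6 193.3] 0.75 [ 544.1 -258.4   20. ]
recess px [279. 196.] 0.79 ctr [ 549.5 -257.6] size [ 84.5 124.2] ang 88.0
  place [275.3 202.7] 0.97 [ 553.1 -260.1   20. ]
```

View pics/w4c.png

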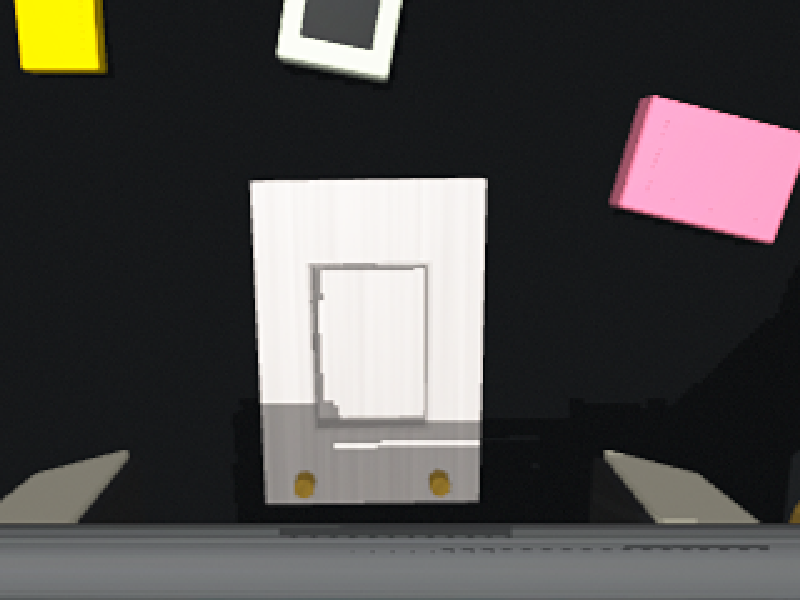

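```bash
python3 - <<'E'
from h import *
k=arm.calibration("wrist")
f=lambda pts:(np.array(pts,float)+.5)/2.5-.5+[130,60]
for n,p in(("fix",[(250,180),(487,178),(480,502),(266,504)]),("rec",[(309,263),(428,263),(427,427),(317,427)])):
    W=ray(k,f(p),.02)[:,:2]*1000;print(n,np.round(W,1).tolist(),W.mean(0).round(1), [round(float(np.linalg.norm(W[i]-W[i-1])),1) for i in range(4)], np.degrees(np.arctan2(*(W[1]+W[2]-W[0]-W[3])[::-1])))
p=ray(k,f([(304,472),(439,471)]),.03)*1000;print("posts",p.round(1))
# cell cross-check from w3: threshold
im=cv2.imread('pics/w3.png',0)
m=(im>110).astype(np.uint8);n,l,st,c=cv2.connectedComponentsWithStats(m);i=l[170,252] or l[200,252];print(st[i],c[i])
E
```

```text
fix [[485.1, -297.1], [488.6, -212.6], [612.7, -217.0], [609.3, -301.3]] [ 548.9 -257. ] [124.3, 84.5, 124.2, 84.4] 87.66661625129917
rec [[515.6, -278.0], [517.7, -234.6], [580.6, -236.9], [578.5, -279.2]] [ 548.1 -257.2] [62.9, 43.5, 62.9, 42.3] 87.1438013532478
posts [[ 592.8 -284.4   30. ]
 [ 595.  -233.5   30. ]]
[ 249  167   44   65 1648] [270.17354369 197.31553398]
```

Call:
move_arm --motion '[{"tx": 0.044, "ty": -0.0023, "tz": 0, "twist": 0}, {"tx": 0.044, "ty": -0.0023, "tz": 0, "twist": 0}, {"tx": 0.0435, "ty": -0.0022, "tz": 0, "twist": 0}, {"tx": 0, "ty": 0, "tz": 0.04, "twist": 0.06}, {"tx": 0, "ty": 0, "tz": 0.04, "twist": 0.053}, {"tx": 0, "ty": 0, "tz": 0.036, "twist": 0}, {"tx": 0, "ty": 0, "tz": 0, "twist": 0}, {"tx": 0, "ty": 0, "tz": 0, "twist": 0}]'

```text
clock: 5.2
position: [0.4174, -0.2589, 0.0492]
ee_rot: [-0.355, -3.12, -0.0]
force: [-0.3, -0.2, 0.1]
width: 1.002
gripper_force: 0.0
```

Call:
move_arm --motion '[{"tx": -0.001, "ty": 0, "tz": 0.02, "twist": 0}, {"tx": 0, "ty": 0, "tz": 0.014, "twist": 0}, {"tx": 0, "ty": 0, "tz": 0.007, "twist": 0}, {"tx": 0, "ty": 0, "tz": 0, "twist": 0}]'

```text
clock: 5.6
position: [0.4192, -0.2592, 0.0086]
ee_rot: [0.354, 3.12, -0.0]
force: [0.0, 0.3, 0.8]
width: 0.995
gripper_force: 0.0
```

Call:
move_arm --motion '[{"tx": 0, "ty": 0, "tz": 0, "twist": 0}, {"tx": 0, "ty": 0, "tz": 0, "twist": 0}, {"tx": 0, "ty": 0, "tz": 0, "twist": 0}, {"tx": 0, "ty": 0, "tz": 0, "twist": 0}, {"tx": 0, "ty": 0, "tz": 0, "twist": 0}, {"tx": 0, "ty": 0, "tz": 0, "twist": 0}, {"tx": 0, "ty": 0, "tz": 0, "twist": 0}, {"tx": 0, "ty": 0, "tz": 0, "twist": 0}]' --gripper 1 --squeeze 15

```text
clock: 6.4
position: [0.4185, -0.2588, 0.0077]
ee_rot: [-0.354, -3.121, -0.0]
force: [0.2, -0.4, 0.2]
width: 0.434
gripper_force: 15.0
```

Call:
move_arm --motion '[{"tx": 0, "ty": 0, "tz": -0.02, "twist": 0}, {"tx": 0, "ty": 0, "tz": -0.034, "twist": 0}, {"tx": -0.032, "ty": 0.0076, "tz": 0, "twist": 0}, {"tx": -0.032, "ty": 0.0076, "tz": 0, "twist": 0}, {"tx": -0.032, "ty": 0.0077, "tz": 0, "twist": 0}, {"tx": -0.031, "ty": 0.0077, "tz": 0, "twist": 0}, {"tx": 0, "ty": 0, "tz": 0, "twist": -0.06}, {"tx": 0, "ty": 0, "tz": 0, "twist": -0.059}, {"tx": 0, "ty": 0, "tz": 0, "twist": 0}, {"tx": 0, "ty": 0, "tz": 0, "twist": 0}]'

```text
clock: 7.4
position: [0.5489, -0.2575, 0.0616]
ee_rot: [-0.066, -3.141, -0.001]
force: [-0.7, -1.6, -0.4]
width: 0.428
gripper_force: 15.0
```

```bash
python3 look.py w5 cell_center:.068; python3 -c "
import cv2;i=cv2.imread('pics/w5.png')[60:300,130:450];cv2.imwrite('pics/w5c.png',cv2.resize(i,None,fx=2.5,fy=2.5,interpolation=0))"
```

```text
7.4 [ 0.54893191 -0.2575156   0.06159412] [-6.60816323e-02 -3.14068601e+00 -5.71253643e-04] [ 0.02  0.62  0.49  1.82 -0.39  0.8   2.24]
cell_center px [481. 131.] 0.97 ctr [ 487.8 -164.9] size [48.5 29.8] ang 74.4
cell_center px [89. 35.] 0.86 ctr [ 442.1 -331.4] size [23.1 27.2] ang 87.6
cell_center px [277. 248.] 0.82 ctr [ 533.3 -257.3] size [39.8 32.1] ang 87.6
  place [275.4 263.5] 0.6 [ 546.9 -258.6   68. ]
  place [88.7 35.3] 0.58 [ 441.4 -331.8   68. ]
  place [477.7 134.5] 0.55 [ 488.7 -165.6   68. ]
```

View pics/w5c.png

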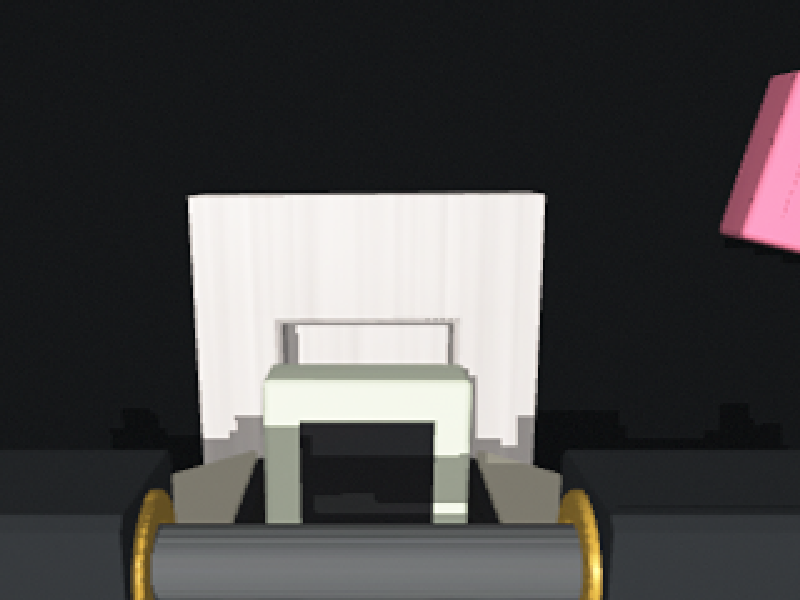

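```bash
python3 - <<'E'
from h import *
k=arm.calibration("wrist")
f=lambda pts:(np.array(pts,float)+.5)/2.5-.5+[130,60]
for n,p,z in(("fix near",[(189,196),(545,193)],.02),("rec near",[(276,320),(460,319)],.02),("cell near top",[(264,380),(471,380)],.0689),("cell near bot",[(268,366),(468,366)],.0539)):
    W=ray(k,f(p),z)[:,:2]*1000;print(n,W.round(1).tolist(),W.mean(0).round(1),np.linalg.norm(W[1]-W[0]).round(1),np.degrees(np.arctan2(*(W[1]-W[0])[::-1])).round(1))
E
```

```text
fix near [[486.7, -297.5], [489.4, -213.6]] [ 488.  -255.5] 84.0 88.1
rec near [[517.1, -279.0], [518.7, -234.0]] [ 517.9 -256.5] 45.1 88.0
cell near top [[519.6, -276.3], [521.2, -237.3]] [ 520.4 -256.8] 39.0 87.6
cell near bot [[520.5, -277.3], [522.2, -236.1]] [ 521.4 -256.7] 41.3 87.6
```

Call:
move_arm --motion '[{"tx": 0, "ty": 0, "tz": 0.02, "twist": 0}, {"tx": 0, "ty": 0, "tz": 0.011, "twist": 0}, {"tx": 0, "ty": 0, "tz": 0.002, "twist": 0}, {"tx": 0, "ty": 0, "tz": 0.002, "twist": 0}, {"tx": 0, "ty": 0, "tz": 0.001, "twist": 0}, {"tx": 0, "ty": 0, "tz": 0.001, "twist": 0}]'

```text
clock: 8.15
position: [0.5496, -0.2577, 0.0252]
ee_rot: [0.062, 3.14, -0.0]
force: [0.2, -0.1, 0.1]
width: 0.433
gripper_force: 15.0
```

Call:
move_arm --motion '[{"tx": 0, "ty": 0, "tz": 0.001, "twist": 0}, {"tx": 0, "ty": 0, "tz": 0.001, "twist": 0}, {"tx": 0, "ty": 0, "tz": 0.001, "twist": 0}, {"tx": 0, "ty": 0, "tz": 0, "twist": 0}]'

```text
clock: 8.55
position: [0.5492, -0.2574, 0.0216]
ee_rot: [-0.061, -3.141, -0.0]
force: [-0.4, -0.4, 0.0]
width: 0.434
gripper_force: 15.0
```

Freely entering. I'll release, rise, close the fingers and press the cell down.

Call:
move_arm --motion '[{"tx": 0, "ty": 0, "tz": 0, "twist": 0}, {"tx": 0, "ty": 0, "tz": 0, "twist": 0}, {"tx": 0, "ty": 0, "tz": 0, "twist": 0}, {"tx": 0, "ty": 0, "tz": -0.02, "twist": 0}, {"tx": 0, "ty": 0, "tz": -0.03, "twist": 0}, {"tx": 0, "ty": 0, "tz": 0, "twist": 0}]' --gripper -0.5

```text
clock: 9.15
position: [0.5512, -0.2589, 0.0752]
ee_rot: [0.062, 3.136, -0.003]
force: [0.1, -0.4, -0.8]
width: 0.748
gripper_force: 0.0
```

```bash
python3 look.py w6 cell_center:.02; python3 -c "
import cv2;i=cv2.imread('pics/w6.png')[60:300,130:450];cv2.imwrite('pics/w6c.png',cv2.resize(i,None,fx=2.5,fy=2.5,interpolation=0))"
```

```text
9.15 [ 0.5511751  -0.25887932  0.07515098] [ 0.06184492  3.13582789 -0.00315452] [ 0.01  0.6   0.5   1.81 -0.38  0.82  2.24]
cell_center px [471. 128.] 0.81 ctr [ 490.1 -135.5] size [63.6 39.4] ang 74.4
cell_center px [100.  35.] 0.6 ctr [ 428.8 -355.9] size [30.3 36.5] ang 87.7
cell_center px [281. 224.] 0.56 ctr [ 549.2 -257.9] size [40.1 61.3] ang 87.8
  place [98.3 33.3] 0.89 [ 427.6 -358.6   20. ]
  place [278. 226.] 0.86 [ 549.2 -258.4   20. ]
  place [470.  128.9] 0.66 [ 490.4 -136.2   20. ]
```

View pics/w6c.png

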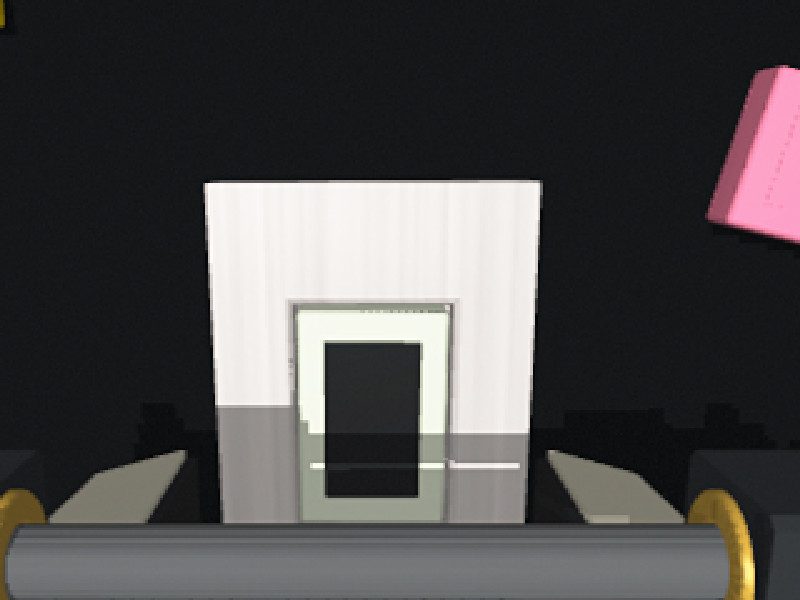

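The cell sits evenly in the recess, with its centre at (549.2, -257.9), at crop px (373,420). I'll press it with shut fingers to make sure it's flush.

Call:
move_arm --motion '[{"tx": 0, "ty": 0, "tz": 0.01, "twist": 0}, {"tx": 0, "ty": 0, "tz": 0.01, "twist": 0}, {"tx": 0, "ty": 0, "tz": 0.01, "twist": 0}, {"tx": 0, "ty": 0, "tz": 0, "twist": 0}, {"tx": 0, "ty": 0, "tz": 0, "twist": 0}, {"tx": 0, "ty": 0, "tz": 0, "twist": 0}, {"tx": 0, "ty": 0, "tz": 0, "twist": 0}, {"tx": 0, "ty": 0, "tz": 0, "twist": 0}, {"tx": 0, "ty": 0, "tz": 0.01, "twist": 0}, {"tx": 0, "ty": 0, "tz": 0.008, "twist": 0}, {"tx": 0, "ty": 0, "tz": 0.002, "twist": 0}]' --gripper 1

```text
clock: 10.4
position: [0.5484, -0.2569, 0.0203]
ee_rot: [-0.061, -3.139, -0.001]
force: [-3.2, 2.4, 14.6]
width: 0.002
gripper_force: 7.7
```

Call:
move_arm --motion '[{"tx": 0, "ty": 0, "tz": 0.002, "twist": 0}, {"tx": 0, "ty": 0, "tz": 0.002, "twist": 0}, {"tx": 0, "ty": 0, "tz": 0.001, "twist": 0}]'

```text
clock: 10.7
position: [0.5485, -0.257, 0.0199]
ee_rot: [0.062, 3.141, 0.005]
force: [-17.1, 11.2, 58.8]
width: 0.009
gripper_force: 29.1
```

Call:
move_arm --motion '[{"tx": 0, "ty": 0, "tz": -0.02, "twist": 0}, {"tx": 0, "ty": 0, "tz": -0.048, "twist": 0}, {"tx": 0, "ty": 0, "tz": -0.048, "twist": 0}, {"tx": 0, "ty": 0, "tz": -0.048, "twist": 0}, {"tx": 0, "ty": 0, "tz": -0.048, "twist": 0}, {"tx": 0, "ty": 0.045, "tz": -0.02, "twist": 0}, {"tx": 0, "ty": 0.048, "tz": 0, "twist": 0}, {"tx": 0, "ty": 0.048, "tz": 0, "twist": 0}, {"tx": 0, "ty": 0.048, "tz": 0, "twist": 0}, {"tx": 0, "ty": 0.048, "tz": 0, "twist": 0}]' --gripper -1

```text
clock: 11.7
position: [0.5581, -0.0188, 0.2487]
ee_rot: [0.062, 3.141, 0.0]
force: [0.3, -0.1, -0.1]
width: 0.826
gripper_force: 0.0
```

Call:
move_arm --motion '[{"tx": 0, "ty": 0.048, "tz": 0, "twist": 0}, {"tx": 0, "ty": 0.048, "tz": 0, "twist": 0}, {"tx": 0, "ty": 0.048, "tz": 0, "twist": 0}, {"tx": 0, "ty": 0.048, "tz": 0, "twist": 0}, {"tx": 0, "ty": 0.04, "tz": 0, "twist": 0}, {"tx": 0, "ty": 0, "tz": 0, "twist": 0}, {"tx": 0, "ty": 0, "tz": 0, "twist": 0}]'

```text
clock: 12.4
position: [0.5671, 0.212, 0.2481]
ee_rot: [-0.058, -3.14, 0.001]
force: [-0.3, -0.6, 0.2]
width: 1.006
gripper_force: 0.0
```

```bash
python3 look.py w7 lamp:.037 lamp_center:.04 caddy:.035 beaker:0 weight:0
```

```text
12.4 [0.56713183 0.21201457 0.24808897] [-5.77876960e-02 -3.14030667e+00  1.21315893e-03] [-0.79  0.41  0.5   1.62 -0.21  1.17  1.29]
lamp px [285. 189.] 0.84 ctr [567.2 217.7] size [50.2 72.6] ang 71.7
  place [286.4 184.7] 0.72 [564.5 223.   37. ]
  place [281.7 188.7] 0.83 [568.3 217.5  40. ]
caddy px [109. 138.] 0.97 ctr [537.7   4.2] size [221.6  89.8] ang 0.3
  place [ 99.6 185.2] 0.76 [557.6  11.1  35. ]
beaker px [236. 302.] 0.92 ctr [746.6 145.8] size [82.1 38.6] ang 87.9
  place [240.  266.3] 0.72 [678.1 159.4   0. ]
weight px [332. 109.] 0.8 ctr [481.3 278.5] size [39.8 42.4] ang 43.3
```

View pics/w7.png

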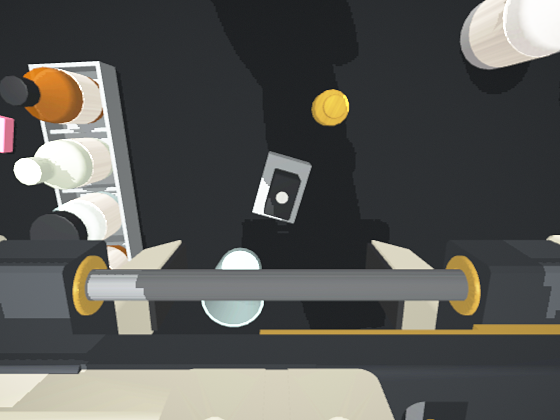

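The lamp is at px (285,189) with its long side turned about 18°; the weight at (330,107), beaker at (238,285) and flask at (510,35) are all clear of the fingers. I'll grasp the grip block across its 28 mm.

Call:
move_arm --motion '[{"tx": 0, "ty": 0.0055, "tz": 0.02, "twist": 0}, {"tx": 0, "ty": 0, "tz": 0.035, "twist": 0.07}, {"tx": 0, "ty": 0, "tz": 0.035, "twist": 0.06}, {"tx": 0, "ty": 0, "tz": 0.035, "twist": 0.05}, {"tx": 0, "ty": 0, "tz": 0.023, "twist": 0}, {"tx": 0, "ty": 0, "tz": 0, "twist": 0}, {"tx": 0, "ty": 0, "tz": 0, "twist": 0}]'

```text
clock: 13.65
position: [0.568, 0.2165, 0.1012]
ee_rot: [0.503, 3.101, -0.0]
force: [1.0, 0.1, 0.2]
width: 0.999
gripper_force: 0.0
```

```bash
python3 look.py w8 lamp:.06; python3 -c "
import cv2;i=cv2.imread('pics/w8.png')[60:300,130:450];cv2.imwrite('pics/w8c.png',cv2.resize(i,None,fx=2.5,fy=2.5,interpolation=0))"
```

```text
13.65 [0.56800648 0.21654699 0.10120886] [ 5.03064858e-01  3.10102287e+00 -3.98796635e-04] [-0.79  0.57  0.5   1.79 -0.34  0.87  1.11]
lamp px [283. 220.] 0.96 ctr [559.1 220.3] size [45.5 65.3] ang 71.9
  place [281.1 214.3] 0.89 [555.4 223.   60. ]
```

View pics/w8c.png

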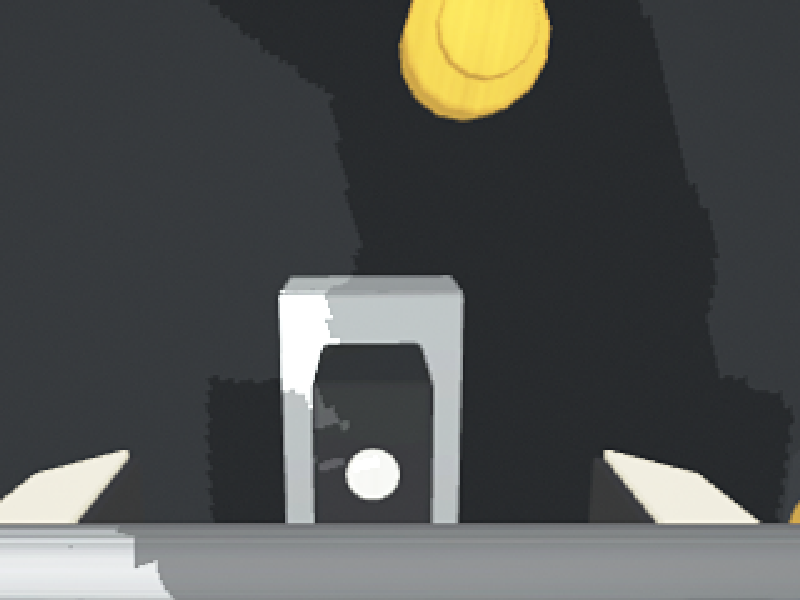

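```bash
python3 - <<'E'
from h import *
k=arm.calibration("wrist");s=arm.observe();Rt=R.from_rotvec(s['ee_rot'])
f=lambda pts:(np.array(pts,float)+.5)/2.5-.5+[130,60]
for n,p,z,o in(("hood",[(279,293),(464,293)],.037,35),("block",[(313,381),(433,381)],.08,22),("spot",[(373,474)]*2,.081,0)):
    W=ray(k,f(p),z);t=Rt.inv().apply(W-s['position'])*1000;m=t.mean(0);print(n,t.round(1).tolist(),'centre tool x',m[0]-o,'y',m[1])
E
```

```text
hood [[33.8, -24.6, 65.4], [33.7, 25.6, 65.5]] centre tool x -1.244217466676048 y 0.49703673738486387
block [[20.3, -13.0, 22.4], [20.3, 14.1, 22.5]] centre tool x -1.6673603449048429 y 0.5312122803574466
spot [[-1.6, 0.6, 21.5], [-1.6, 0.6, 21.5]] centre tool x -1.6331261115287916 y 0.5669811511948039
```

Call:
move_arm --motion '[{"tx": -0.0015, "ty": 0.0005, "tz": 0.02, "twist": 0}, {"tx": 0, "ty": 0, "tz": 0.02, "twist": 0}, {"tx": 0, "ty": 0, "tz": 0.015, "twist": 0}, {"tx": 0, "ty": 0, "tz": 0, "twist": 0}, {"tx": 0, "ty": 0, "tz": 0, "twist": 0}]'

```text
clock: 14.3
position: [0.5697, 0.2167, 0.0464]
ee_rot: [0.503, 3.101, 0.0]
force: [0.0, -0.1, -0.5]
width: 1.002
gripper_force: 0.0
```

Call:
move_arm --motion '[{"tx": 0, "ty": 0, "tz": 0, "twist": 0}, {"tx": 0, "ty": 0, "tz": 0, "twist": 0}, {"tx": 0, "ty": 0, "tz": 0, "twist": 0}, {"tx": 0, "ty": 0, "tz": 0, "twist": 0}, {"tx": 0, "ty": 0, "tz": 0, "twist": 0}, {"tx": 0, "ty": 0, "tz": 0, "twist": 0}, {"tx": 0, "ty": 0, "tz": 0, "twist": 0}, {"tx": 0, "ty": 0, "tz": 0, "twist": 0}, {"tx": 0, "ty": 0, "tz": 0, "twist": 0}, {"tx": 0, "ty": 0, "tz": 0, "twist": 0}]' --gripper 1 --squeeze 30

```text
clock: 15.3
position: [0.5693, 0.2168, 0.0457]
ee_rot: [0.503, 3.101, 0.0]
force: [-0.0, 1.0, -0.5]
width: 0.301
gripper_force: 30.0
```

Call:
move_arm --motion '[{"tx": 0, "ty": 0, "tz": -0.01, "twist": 0}, {"tx": 0, "ty": 0, "tz": -0.03, "twist": 0}, {"tx": 0, "ty": 0, "tz": -0.04, "twist": 0}, {"tx": 0, "ty": 0, "tz": -0.04, "twist": 0}, {"tx": 0, "ty": 0, "tz": -0.04, "twist": 0}, {"tx": 0, "ty": 0, "tz": -0.01, "twist": 0}, {"tx": 0, "ty": 0, "tz": 0, "twist": 0}]'

```text
clock: 16.0
position: [0.57, 0.2168, 0.2176]
ee_rot: [0.503, 3.099, 0.003]
force: [0.6, -0.3, -2.9]
width: 0.306
gripper_force: 30.0
```

Call:
move_arm --motion '[{"tx": -0.0109, "ty": -0.038, "tz": 0, "twist": 0}, {"tx": -0.0109, "ty": -0.038, "tz": 0, "twist": 0}, {"tx": -0.0109, "ty": -0.038, "tz": 0, "twist": 0}, {"tx": -0.0109, "ty": -0.038, "tz": 0, "twist": 0}, {"tx": -0.0109, "ty": -0.038, "tz": 0, "twist": 0}, {"tx": -0.0109, "ty": -0.038, "tz": 0, "twist": 0}, {"tx": -0.0109, "ty": -0.038, "tz": 0, "twist": 0}, {"tx": -0.0109, "ty": -0.038, "tz": 0, "twist": 0}, {"tx": -0.0109, "ty": -0.038, "tz": 0, "twist": 0}, {"tx": -0.0109, "ty": -0.038, "tz": 0, "twist": 0}, {"tx": -0.0109, "ty": -0.038, "tz": 0, "twist": 0}, {"tx": -0.0109, "ty": -0.038, "tz": 0, "twist": 0}]'

```text
clock: 17.2
position: [0.5478, -0.2581, 0.2135]
ee_rot: [-0.503, -3.098, -0.001]
force: [0.9, -0.4, -3.4]
width: 0.307
gripper_force: 30.0
```

Call:
move_arm --motion '[{"tx": 0, "ty": 0, "tz": 0, "twist": 0}, {"tx": 0, "ty": 0, "tz": 0.02, "twist": -0.06}, {"tx": 0, "ty": 0, "tz": 0.02, "twist": -0.06}, {"tx": 0, "ty": 0, "tz": 0.02, "twist": -0.059}, {"tx": 0, "ty": 0, "tz": 0, "twist": 0}, {"tx": 0, "ty": 0, "tz": 0, "twist": 0}, {"tx": 0, "ty": 0, "tz": 0, "twist": 0}]'

```text
clock: 17.9
position: [0.5494, -0.2575, 0.1562]
ee_rot: [0.067, 3.14, -0.0]
force: [0.3, -1.1, -2.6]
width: 0.302
gripper_force: 30.0
```

```bash
python3 look.py w9 lamp:.127 fixture:.02; python3 - <<'E'
from h import *
im=cv2.imread('pics/w9.png');g=cv2.cvtColor(im,6)
print("x"); 
for r in range(150,262,8): print(r,g[r,190:360:4].tolist())
E
```

```text
17.9 [ 0.54936857 -0.25749624  0.15619664] [ 6.73682165e-02  3.14049053e+00 -4.94545194e-04] [-0.02  0.51  0.54  1.74 -0.3   0.98  2.16]
lamp px [279. 231.] 0.56 ctr [ 538.5 -257.6] size [56.6 54.9] ang 87.5
  place [279.1 233. ] 0.9 [ 543.5 -256.2  127. ]
fixture px [277. 154.] 0.75 ctr [ 510.4 -256. ] size [84.1 48.2] ang 87.5
x
150 [40, 40, 40, 41, 39, 41, 39, 39, 40, 37, 255, 255, 255, 255, 255, 255, 255, 255, 255, 255, 255, 255, 255, 255, 255, 255, 255, 255, 255, 255, 255, 255, 255, 255, 36, 40, 41, 40, 40, 41, 41, 42, 41]
158 [40, 40, 42, 40, 40, 40, 40, 40, 39, 38, 255, 255, 255, 255, 255, 255, 255, 255, 255, 255, 255, 255, 255, 255, 255, 255, 255, 255, 255, 255, 255, 255, 255, 255, 37, 41, 41, 41, 40, 40, 40, 39, 41]
166 [40, 39, 40, 40, 40, 40, 40, 40, 42, 41, 255, 255, 255, 255, 255, 255, 255, 255, 255, 255, 255, 255, 255, 255, 255, 255, 255, 255, 255, 255, 255, 255, 255, 255, 38, 40, 41, 41, 39, 41, 41, 39, 40]
174 [40, 40, 41, 40, 40, 40, 40, 41, 39, 40, 255, 255, 255, 255, 255, 255, 253, 255, 255, 255, 255, 255, 255, 255, 255, 255, 255, 255, 255, 255, 255, 255, 255, 255,
[... 1276 characters left out ...]
2, 143, 143, 143, 123, 37, 36, 37, 42, 42, 42, 42, 42, 41, 42, 42, 42, 42, 42, 112, 135, 233, 233, 234, 29, 28, 28, 29, 29, 28, 28, 29, 28]
238 [41, 40, 40, 40, 40, 40, 39, 35, 29, 29, 111, 143, 143, 144, 34, 36, 37, 37, 43, 42, 42, 42, 42, 42, 42, 42, 43, 42, 41, 38, 143, 153, 234, 227, 30, 28, 28, 28, 27, 28, 28, 27, 34]
246 [60, 60, 59, 59, 59, 60, 57, 44, 156, 191, 188, 187, 187, 126, 42, 43, 42, 65, 63, 64, 63, 63, 62, 62, 61, 61, 60, 61, 60, 60, 137, 187, 187, 187, 191, 162, 46, 59, 60, 59, 60, 60, 59]
254 [60, 59, 60, 59, 60, 57, 44, 38, 188, 187, 187, 187, 188, 31, 42, 43, 43, 42, 43, 42, 43, 42, 42, 43, 42, 42, 42, 43, 43, 44, 33, 188, 187, 187, 187, 187, 43, 50, 58, 60, 59, 59, 60]
```

Call:
move_arm --motion '[{"tx": 0, "ty": 0, "tz": 0.02, "twist": 0}, {"tx": 0, "ty": 0, "tz": 0.02, "twist": 0}, {"tx": 0, "ty": 0, "tz": 0.02, "twist": 0}, {"tx": 0, "ty": 0, "tz": 0.01, "twist": 0}, {"tx": 0, "ty": 0, "tz": 0.005, "twist": 0}, {"tx": 0, "ty": 0, "tz": 0.004, "twist": 0}, {"tx": 0, "ty": 0, "tz": 0, "twist": 0}, {"tx": 0, "ty": 0, "tz": 0, "twist": 0}, {"tx": 0, "ty": 0, "tz": 0, "twist": 0}, {"tx": 0, "ty": 0, "tz": 0, "twist": 0}]'

```text
clock: 19.15
position: [0.5494, -0.2574, 0.0772]
ee_rot: [0.064, 3.14, -0.0]
force: [0.1, -0.1, -2.9]
width: 0.303
gripper_force: 30.0
```

```bash
python3 look.py w10 lamp:.067 fixture:.02; python3 - <<'E'
from h import *
k=arm.calibration("side");arm.get_image("side")
d=arm.regions_of("side","lamp")[0];m=d['region'];v,u=np.nonzero(m);print('side lamp',u.min(),u.max(),v.min(),v.max())
# predicted box silhouette for a lamp at recess centre, rim .03
a=np.radians(-2.3);c=np.array([.5492,-.2577]);X=np.array([np.cos(a),np.sin(a)]);Y=np.array([-X[1],X[0]])
P=[np.r_[c+i*X*.035+j*Y*.025,z] for i in(-1,1) for j in(-1,1) for z in(.03,.067)]+[np.r_[c+i*X*.022+j*Y*.014,.11] for i in(-1,1) for j in(-1,1)]
q=proj(k,P);print('pred',q.min(0).round(1),q.max(0).round(1))
s=arm.observe();print(s['force'],s['gripper_force'],s['position'])
E
```

```text
19.15 [ 0.54943294 -0.2574055   0.07718608] [ 6.37491393e-02  3.14019239e+00 -1.86506862e-04] [ 0.02  0.6   0.49  1.81 -0.37  0.83  2.22]
lamp px [281. 233.] 0.67 ctr [ 533.  -257.4] size [50.4 49.9] ang 87.7
  place [277.6 233.4] 0.57 [ 537.4 -256.9   67. ]
fixture px [277. 164.] 0.76 ctr [ 524.3 -256.6] size [84.4 75.2] ang 88.2
side lamp 241 261 195 232
pred [322.8 235.6] [361.3 280.6]
[ 0.52658041 -0.38152886 -3.06400961] 29.981368482112885 [ 0.54920205 -0.25729571  0.07674277]
```

```bash
python3 -c "
from cell import arm
print(arm.sign_off())"
```

```text
the job is handed in; nothing more can be done
None
```

I handed the job in at about 19 s of the 64 s: the cassette is pressed flush in the recess, and the lamp is held at 30 N, centred and square over it, with its rim about 11 mm above the fixture. The hover height comes from the arm's pose, because the side-camera check failed to find the lamp, and sign-off returned no verdict.

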